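# Unhasp and open the wide steel stock bin

### The job

Open the wide, low steel bin with the bar handle: flip its hasp up off the staple and all the way back until it lies on the lid, and only then raise the lid until it stands nearly upright and stays there. Leave the hasp of the narrower, taller bin with the knob as it is.

Things in the scene. Friction and masses are not known exactly. Their poses are not given: they have to be found in the camera images.
- bin: Wide, low bare-metal bin, fixed: 190 mm deep (x), 240 wide (y), flat top 110 high. Origin: centre of its underside; x points from its front (robot side) to its back, y to its left, z up. The front 40 mm of the top is a fixed rim with the staple, a wire loop 16 mm high at x -77, y 55; the rest is the lid, 8 mm thick. The hasp lies over it, left of centre; the lid's bar handle is right of centre
- hasp (a joint): Wide bin's hasp, a dark strap ending in an open wire ring, 66 mm wide. 0 closed, 3.1 flat back on the lid. Pin on the lid along bin y, at bin x -45, y 55, z 115 mm. The ring's end bar (8 mm thick, 50 mm free along y) is 88 mm from the pin: closed at x -133, z 115, free all round: 38 mm before the bin's front, ring open 30 mm behind it. 80 g, swings freely, falls by its weight either side of 1.57
- lid (a joint): Wide bin's lid. 0 shut, 1.57 upright, stop at 1.75. Hinge axis along bin y at bin x 95, z 102 mm. Stiff: it stays where left; raising it by the handle takes about 6 N (0.3 kg). Handle, when shut: round bar 10 mm thick along y, centre at bin x -25, y -60, z 145 mm (35 above the lid), 90 long on two end posts, free below and on both sides
- small_hasp (a joint): The like hasp on the other bin (190 mm deep, 150 wide, 150 high, black knob on its lid), which stands left or right of the wide bin. 0: closed, as it must stay; grows as it is lifted

How it is judged:
By the outcome, as a careful person would: the job done as asked, in the order asked, and still so for the second after the job is handed in, with the robot touching nothing.
It also fails if it takes over 51 s, if anything falls off the work surface, if the arm or the gripper's body presses on something with over 40 N, if the wrist force passes 120 N, or if a joint passes its speed limit or range.

### The arm

A 6-joint arm with a two-finger parallel gripper is mounted at the origin on the work surface. World frame = base frame: x ahead of the robot, y to its left, z up, the work surface at z = 0. Lengths are in m, angles in rad, forces in N, time in s.
With the tool pointing down it reaches from about 0.3 to 0.875 m from the base axis. Payload 6.4 kg.
Tool frame: the origin (TCP) lies between the finger pads; the fingertips stand 8 mm ahead of it and the grasp point (between the pads) lies 11 mm behind it (ctrl.finger_overhang is the distance from the TCP to the fingertips, in m); z points along the fingers, y is the line along which they close (so a half turn about z gives the same grasp; the last joint's range is limited). The gripper opens to 85 mm and grips with 20 to 120 N. Pads are 22 mm wide; open, the fingers measure 114 mm over their backs; the gripper's body (76 mm by 85 mm) begins 54 mm behind the grasp point. The pads swing forward as they close: fully open they stand 13 mm farther back than shut.
Start: joints at [-1.491, 0.181, 1.607, -0, 1.354, -0.206], TCP at [0.162, -0.552, 0.239] pointing down, gripper open.
Joint ranges: [-2.99, 2.99], [-0.89, 2.07], [0.3, 2.58], [-1.14, 4.28], [0, 2.63], [-3.12, 3.12]. Speed limits (rad/s): [2.57, 2.57, 3.01, 3.14, 3.14, 3.14].

### API

Orientations are given as a unit quaternion [w, x, y, z].
In Python, from bench import ctrl, camera gives the robot as it stands.
- The arm moves only by the shell command python3 -m pendant 'ROWS' [OPENING]. ROWS is JSON, a list of rows, each a list of 6 numbers: the shift along the world's x, y, z normalised to -1 to 1, where 1 is 200 mm, then the turn, a rotation vector about the world's x, y, z normalised to -1 to 1, where 1 is pi/2 rad. In form: [[dx, dy, dz, rx, ry, rz], ...]. A call has exactly 10 rows; each row shifts and turns the commanded pose from where the row before left it; what a row does not reach is not made up. A row lasts 1/8 s, in which the tool goes at most 62.5 mm and 10.7 degrees, less where a joint would pass 70% of its speed; a pose out of reach is approached as far as the arm can. A call with a number of a shift or a turn outside -1 to 1 is refused whole. A call with a gripper value outside its range is refused whole. OPENING is the opening, from -1 (shut) to 1 (fully open), set as the call begins (- or left out, the last holds). The fingers move at their own pace and stop on an object; the grip force is fixed at half the most. Time passes only in rows, so rows that do not move let the fingers close, or fill a call up. It gives the time, the measured TCP pose, the force, the opening and the grip force at its end, in the units of the state.
- ctrl.get_obs(): the state, without advancing time (a new reading comes with each control period).
- camera(name): name is "scene" or "top" or "wrist"; returns a dict with "color" (420x560x3 uint8, blue, green, red), "fx", "fy", "cx", "cy" (pixels), "xyz" and "rotation" of the camera in the world; the wrist camera has in their place "hand_eye" (4x4, takes a point from camera to tool coordinates, whose origin is the TCP and whose axes are the flange's). Camera axes: x right, y down, z forward; pixel columns grow to the right and rows downward; lengths in m; the calibration is good to about 2 mm. A picture is of the moment at which its call begins: read the wrist's pose just before it. There is no depth.
- ctrl.hand_in(): hands the job in; it is judged then, once.
The state is a dict: "time_s": time; "q": joint angles; "dq": joint speeds; "joint_efforts": joint torques, N m; "eef_pos": TCP position; "eef_rot": TCP orientation; "wrist_force": force on the tool from outside, world axes, zero at the start; "torque": the same for the moment, N m; "opening": opening from 0.0 (shut) to 1.0 (fully open); "grasp_force": force on a finger pad.
Only numpy, scipy, OpenCV 4.12 (cv2) and the standard library are available. Lean on these libraries where they do the work, as an engineer would, in place of code of your own. Each camera call takes 0.05 s, during which the arm holds its last target. There are 200 camera calls.

## Working session

There is one attempt and no reset: what is moved stays moved. The work goes in short steps, Python scripts to look and compute and a shell command to move; the robot and the scene stay as the last step left them, time stands still between calls to the robot, and variables do not carry over. Pictures are saved under pics/ and viewed, at most 10 in all, crops included, and the job is handed in when it is done.

```bash
mkdir -p pics; ls; python3 - <<'E'
from bench import ctrl,camera
import cv2,numpy as np
a=[]
for n in("scene","top"):
    c=camera(n);cv2.imwrite(f"pics/{n}0.png",c["color"]);print(n,{k:(np.round(v,4).tolist()) for k,v in c.items() if k!="color"})
o=ctrl.get_obs();print(o["eef_pos"],o["eef_rot"],o["opening"],o["time_s"],ctrl.finger_overhang)
E
```

```text
pics
scene {'fx': 509.5879, 'fy': 509.5879, 'cx': 279.0129, 'cy': 210.7961, 'xyz': [0.9838, 0.2035, 0.7242], 'rotation': [-0.165, 0.5095, 0.8062, -0.2514]}
top {'fx': 492.6155, 'fy': 492.6155, 'cx': 280.4675, 'cy': 211.7221, 'xyz': [0.5086, 0.031, 0.8151], 'rotation': [0.0385, -0.6979, 0.7138, -0.0446]}
[ 0.16208606 -0.55117855  0.2384654 ] [-7.96038452e-04  9.89809010e-01  1.42399045e-01  4.68412112e-05] 1.0014936531777061 0.1 0.008
```

View pics/top0.png

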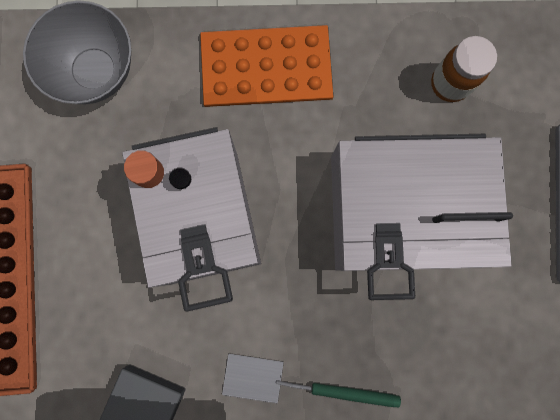

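View pics/scene0.png

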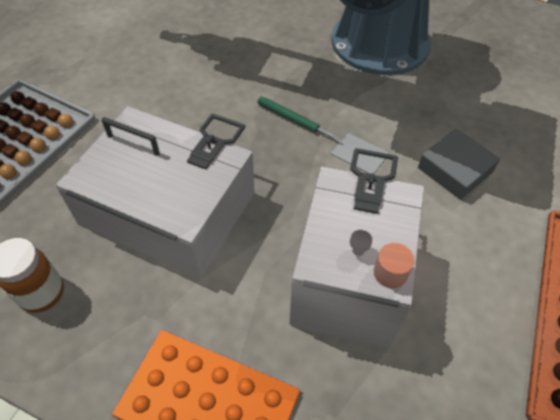

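The top view shows the wide bin at right, with lid corners near (340,142), (500,138), (510,266), (343,270), the ring's end bar near (391,298) and the handle at (437–511,217). An orange cup stands on the lid of the other bin, at left.

```bash
cat > h.py <<'E'
import numpy as np,cv2
from scipy.spatial.transform import Rotation as R
from bench import ctrl,camera
def rot(q): q=np.asarray(q); return R.from_quat(q[[1,2,3,0]]).as_matrix() if q.ndim==1 else q
def cast(c,uv,z,Rw=None,t=None):
    Rw=rot(c["rotation"]) if Rw is None else Rw; t=np.array(c["xyz"]) if t is None else t
    d=Rw@[(uv[0]-c["cx"])/c["fx"],(uv[1]-c["cy"])/c["fy"],1]
    return t+d*(z-t[2])/d[2]
def proj(c,p,Rw=None,t=None):
    Rw=rot(c["rotation"]) if Rw is None else Rw; t=np.array(c["xyz"]) if t is None else t
    v=Rw.T@(np.asarray(p)-t); return np.array([c["fx"]*v[0]/v[2]+c["cx"],c["fy"]*v[1]/v[2]+c["cy"]])
def fit(A,B): # 2d rigid B=Rm A+t
    A,B=np.array(A),np.array(B);a=A-A.mean(0);b=B-B.mean(0)
    th=np.arctan2((a[:,0]*b[:,1]-a[:,1]*b[:,0]).sum(),(a*b).sum());c,s=np.cos(th),np.sin(th)
    M=np.array([[c,-s],[s,c]]);t=B.mean(0)-M@A.mean(0);return th,t,(A@M.T+t-B)
E
python3 - <<'E'
from h import *
c=camera("top");im=c["color"]
g=cv2.cvtColor(im,cv2.COLOR_BGR2GRAY)
m=((g>125)*255).astype(np.uint8);m[:, :300]=0;m[:120]=0;m[300:]=0
m=cv2.morphologyEx(m,cv2.MORPH_CLOSE,np.ones((5,5)))
k=max(cv2.findContours(m,0,2)[0],key=cv2.contourArea);h=cv2.convexHull(k)
print(cv2.contourArea(h),cv2.approxPolyDP(h,6,True)[:,0].tolist())
d=((g<60)*255).astype(np.uint8);d[:,:362]=0;d[:,420:]=0;d[:222]=0;d[304:]=0
print("hasp bbox",cv2.boundingRect(d))
ev=np.zeros((420,560,3),np.uint8)
px=[(340,142),(500,138),(510,266),(343,270)]
W=[cast(c,p,.11)[:2] for p in px]
A=[(.095,.12),(.095,-.12),(-.095,-.12),(-.095,.12)]
th,t,r=fit(A,W);print(np.round(W,3),th,t,np.round(r,4).tolist())
M=R.from_euler('z',th).as_matrix()
for p in [(-.133,.055,.115),(-.045,.055,.115),(-.025,-.015,.145),(-.025,-.105,.145),(-.077,.055,.126)]:
    w=M@p+[*t,0];print(p,np.round(w,4),proj(c,w).round(1),proj(camera("scene"),w).round(1))
cv2.imwrite("pics/crop.png",cv2.resize(im[120:310,310:530],None,fx=3,fy=3,interpolation=2))
E
```

```text
21292.5 [[500, 138], [510, 266], [344, 269], [340, 141]]
hasp bbox (367, 224, 48, 76)
[[ 0.693 -0.066]
 [ 0.694 -0.302]
 [ 0.506 -0.302]
 [ 0.506 -0.063]] -0.0009743760493723698 [ 0.59982019 -0.18311926] [[0.0022, 0.0026], [0.0009, -0.0015], [-0.0017, -0.0011], [-0.0013, 0.0001]]
(-0.133, 0.055, 0.115) [ 0.4669 -0.128   0.115 ] [390.7 297.2] [227.7 120.7]
(-0.045, 0.055, 0.115) [ 0.5549 -0.1281  0.115 ] [387.7 234.6] [200.9 156.8]
(-0.025, -0.015, 0.145) [ 0.5748 -0.1981  0.145 ] [442.8 217.4] [152.5 137.8]
(-0.025, -0.105, 0.145) [ 0.5747 -0.2881  0.145 ] [508.1 216. ] [104.3 119.5]
(-0.077, 0.055, 0.126) [ 0.5229 -0.128   0.126 ] [390.5 257. ] [210.3 138.5]
```

View pics/crop.png

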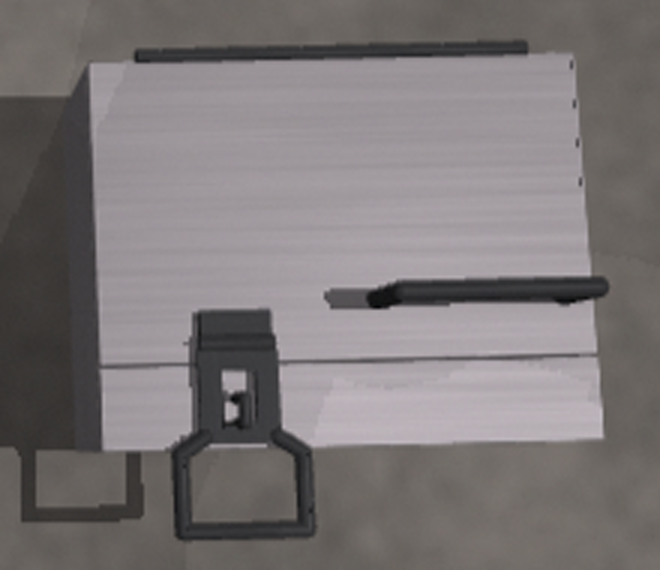

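The fit is good: residuals are under 3 mm and the bin's yaw is about 0. That puts the end bar at (0.467, -0.128, 0.115). I'll approach with the tool pitched 45°, pointing forward and down, with the fingers closing in the xz plane.

```bash
python3 -m pendant '[[0.13,0.211,0,0,0,0.082],[0.13,0.211,0,0,0,0.082],[0.13,0.211,0,0,0,0.082],[0.13,0.211,0,0,0,0.082],[0.13,0.211,0,0,0,0.082],[0.13,0.211,0,0,0,0.082],[0.13,0.211,0,0,0,0.082],[0.13,0.211,0,0,0,0.082],[0.13,0.211,0,0,0,0.082],[0.13,0.211,0,0,0,0.08]]' -0.4
python3 -m pendant '[[0,0,0,0,-0.05,0],[0,0,0,0,-0.05,0],[0,0,0,0,-0.05,0],[0,0,0,0,-0.05,0],[0,0,0,0,-0.05,0],[0,0,0,0,-0.05,0],[0,0,0,0,-0.05,0],[0,0,0,0,-0.05,0],[0,0,0,0,-0.05,0],[0,0,0,0,-0.05,0]]'
python3 -c "from h import *
o=ctrl.get_obs();print(o['q'].round(2) if hasattr(o['q'],'round') else o['q'],rot(o['eef_rot']).round(3))"
```

```text
time_s: 1.65
eef_pos: [0.4229, -0.1283, 0.2397]
eef_rot: [0.001, 0.706, 0.709, 0.0]
wrist_force: [1.2, -0.7, 0.3]
opening: 0.297
grasp_force: 0.0
time_s: 2.9
eef_pos: [0.4222, -0.1297, 0.2396]
eef_rot: [0.272, 0.653, 0.653, 0.271]
wrist_force: [-0.7, 0.2, 0.5]
opening: 0.296
grasp_force: 0.0
[-1.08 -0.68  2.47  0.79  1.07 -1.38] [[-0.     0.705  0.709]
 [ 1.     0.001 -0.001]
 [-0.001  0.709 -0.705]]
```

```bash
python3 -m pendant '[[0,0,-0.05,0,0,0],[0,0,-0.05,0,0,0],[0,0,-0.05,0,0,0],[0,0,-0.05,0,0,0],[0,0,-0.05,0,0,0],[0,0,-0.05,0,0,0],[0,0,-0.05,0,0,0],[0,0,-0.05,0,0,0],[0,0,0,0,0,0],[0,0,0,0,0,0]]'
python3 - <<'E'
from h import *
o=ctrl.get_obs();c=camera("wrist");H=np.array(c["hand_eye"]);Rt=rot(o['eef_rot'])
Rw=Rt@H[:3,:3];t=Rt@H[:3,3]+o['eef_pos']
print(np.round(o['q'],2))
im=c["color"]
for p in [(.467,-.103,.115),(.467,-.153,.115)]: 
    u=proj(c,p,Rw,t);print(u);cv2.circle(im,tuple(int(v) for v in u),4,(0,0,255),1)
cv2.imwrite("pics/w1.png",im)
E
```

```text
time_s: 4.15
eef_pos: [0.4222, -0.1298, 0.1594]
eef_rot: [0.271, 0.653, 0.653, 0.271]
wrist_force: [-0.4, 0.4, -0.1]
opening: 0.303
grasp_force: 0.0
[-1.08 -0.47  2.55  0.94  0.88 -1.64]
[276.36621423 193.8942033 ]
[276.35870714 275.97923525]
```

View pics/w1.png

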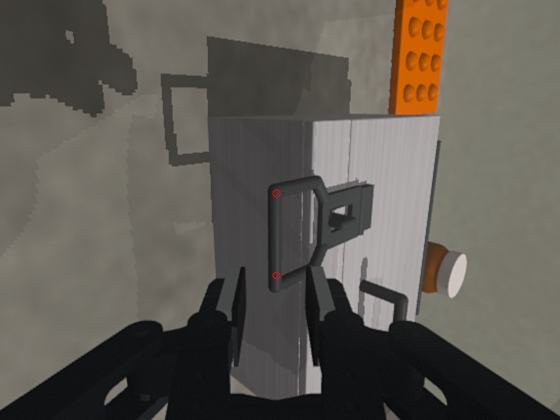

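The projected bar ends, (276,194) and (276,276), lie on the ring's end bar in the wrist view, so the measurement holds. Next I advance and grip.

```bash
python3 -m pendant '[[0.03,0,-0.03,0,0,0],[0.03,0.005,-0.03,0,0,0],[0.03,0.005,-0.03,0,0,0],[0.03,0,-0.03,0,0,0],[0.03,0,-0.03,0,0,0],[0.03,0,-0.03,0,0,0],[0.03,0,-0.03,0,0,0],[0.03,0,-0.03,0,0,0],[0.012,0,-0.012,0,0,0],[0,0,0,0,0,0]]'
python3 -m pendant '[[0,0,0,0,0,0],[0,0,0,0,0,0],[0,0,0,0,0,0],[0,0,0,0,0,0],[0,0,0,0,0,0],[0,0,0,0,0,0],[0,0,0,0,0,0],[0,0,0,0,0,0],[0,0,0,0,0,0],[0,0,0,0,0,0]]' -1
```

```text
time_s: 5.45
eef_pos: [0.4726, -0.1277, 0.109]
eef_rot: [0.271, 0.653, 0.653, 0.271]
wrist_force: [0.7, -0.0, -0.2]
opening: 0.303
grasp_force: 0.0
time_s: 6.7
eef_pos: [0.4723, -0.1278, 0.1088]
eef_rot: [0.271, 0.653, 0.653, 0.27]
wrist_force: [-6.8, -0.7, 2.4]
opening: 0.063
grasp_force: 58.8
```

```bash
python3 - <<'E'
import numpy as np
h=np.radians(np.linspace(0,120,21));a=np.radians(45)*(1-h/h[-1])
P=np.c_[.555-.088*np.cos(h)+.008*np.sin(a),.115+.088*np.sin(h)-.008*np.cos(a)]
for d in np.diff(P,axis=0)/.2: print(d.round(3).tolist())
print(P[10],P[-1], 45/20/90)
E
```

```text
[0.001, 0.045]
[0.006, 0.044]
[0.011, 0.043]
[0.015, 0.042]
[0.02, 0.04]
[0.024, 0.038]
[0.028, 0.035]
[0.031, 0.032]
[0.034, 0.028]
[0.037, 0.024]
[0.04, 0.02]
[0.042, 0.016]
[0.043, 0.011]
[0.044, 0.007]
[0.044, 0.002]
[0.044, -0.003]
[0.044, -0.007]
[0.043, -0.012]
[0.041, -0.017]
[0.039, -0.021]
[0.51406147 0.1838192 ] [0.599      0.18321024] 0.025
```

```bash
python3 -m pendant '[[0.001,0,0.045,0,0.025,0],[0.006,0,0.044,0,0.025,0],[0.011,0,0.043,0,0.025,0],[0.015,0,0.042,0,0.025,0],[0.02,0,0.04,0,0.025,0],[0.024,0,0.038,0,0.025,0],[0.028,0,0.035,0,0.025,0],[0.031,0,0.032,0,0.025,0],[0.034,0,0.028,0,0.025,0],[0.037,0,0.024,0,0.025,0]]'
```

```text
time_s: 7.95
eef_pos: [0.5134, -0.1274, 0.1835]
eef_rot: [0.137, 0.694, 0.694, 0.137]
wrist_force: [-5.8, 2.0, 4.2]
opening: 0.063
grasp_force: 59.8
```

```bash
python3 -m pendant '[[0.04,0,0.02,0,0.025,0],[0.042,0,0.016,0,0.025,0],[0.043,0,0.011,0,0.025,0],[0.044,0,0.007,0,0.025,0],[0.044,0,0.002,0,0.025,0],[0.044,0,-0.003,0,0.025,0],[0.044,0,-0.007,0,0.025,0],[0.043,0,-0.012,0,0.025,0],[0.041,0,-0.017,0,0.025,0],[0.039,0,-0.021,0,0.025,0]]'
python3 - <<'E'
from h import *
cv2.imwrite("pics/s2.png",camera("scene")["color"])
E
```

```text
time_s: 9.2
eef_pos: [0.5987, -0.1272, 0.1824]
eef_rot: [-0.001, 0.707, 0.707, -0.0]
wrist_force: [-1.5, 0.5, 1.0]
opening: 0.064
grasp_force: 59.7
```

View pics/s2.png

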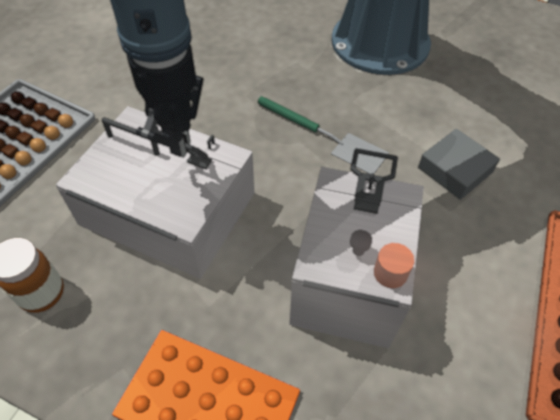

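The scene view shows the hasp gripped past upright at (195,150) and the staple free. I release it and lift so that it falls back onto the lid.

```bash
python3 -m pendant '[[0,0,0,0,0,0],[0,0,0,0,0,0],[0,0,0,0,0,0],[0,0,0,0,0,0],[0,0,0.05,0,0,0],[0,0,0.06,0,0,0],[0,0,0.08,0,0,0],[0,0,0.1,0,0,0],[0,0,0.1,0,0,0],[0,0,0.1,0,0,0]]' -0.4
python3 - <<'E'
from h import *
cv2.imwrite("pics/s3.png",camera("scene")["color"])
E
```

```text
time_s: 10.5
eef_pos: [0.5989, -0.1277, 0.2822]
eef_rot: [0.0, 0.707, 0.707, 0.0]
wrist_force: [-0.4, 0.4, 0.3]
opening: 0.305
grasp_force: 0.0
```

View pics/s3.png

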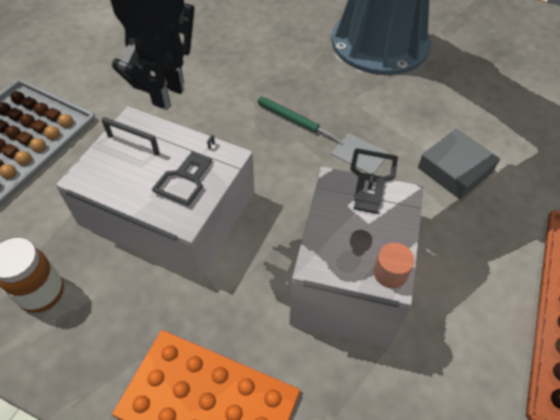

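The scene view shows the hasp flat on the lid (ring near (180,190)) and the staple exposed at (212,141). Next is the handle bar at (0.575, -0.243, 0.145).

```bash
python3 -m pendant '[[-0.024,-0.1154,0,0,0,0],[-0.024,-0.1154,0,0,0,0],[-0.024,-0.1154,0,0,0,0],[-0.024,-0.1154,0,0,0,0],[-0.024,-0.1154,0,0,0,0],[0,0,-0.08,0,0,0],[0,0,-0.08,0,0,0],[0,0,-0.08,0,0,0],[0,0,0,0,0,0],[0,0,0,0,0,0]]' -0.2
python3 - <<'E'
from h import *
o=ctrl.get_obs();c=camera("wrist");H=np.array(c["hand_eye"]);Rt=rot(o['eef_rot'])
Rw=Rt@H[:3,:3];t=Rt@H[:3,3]+o['eef_pos']
im=c["color"]
for p in [(.575,-.198,.145),(.575,-.288,.145)]: 
    u=proj(c,p,Rw,t);print(u);cv2.circle(im,tuple(int(v) for v in u),4,(0,0,255),1)
cv2.imwrite("pics/w2.png",im)
E
```

```text
time_s: 11.8
eef_pos: [0.575, -0.2427, 0.2325]
eef_rot: [0.0, 0.707, 0.707, 0.0]
wrist_force: [0.9, -0.2, 0.1]
opening: 0.397
grasp_force: 0.0
[276.22284825 155.79683702]
[276.07283284 289.93080923]
```

View pics/w2.png

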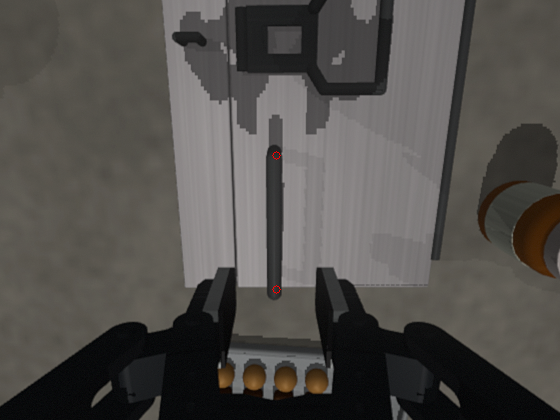

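The projected handle ends, (276,156) and (276,290), lie on the bar. I descend and grip.

```bash
python3 -m pendant '[[0,0,-0.06,0,0,0],[0,0,-0.06,0,0,0],[0,0,-0.06,0,0,0],[0,0,-0.06,0,0,0],[0,0,-0.06,0,0,0],[0,0,-0.06,0,0,0],[0,0,-0.06,0,0,0],[0,0,-0.058,0,0,0],[0,0,0,0,0,0],[0,0,0,0,0,0]]' -0.4
python3 -m pendant '[[0,0,0,0,0,0],[0,0,0,0,0,0],[0,0,0,0,0,0],[0,0,0,0,0,0],[0,0,0,0,0,0],[0,0,0,0,0,0],[0,0,0,0,0,0],[0,0,0,0,0,0],[0,0,0,0,0,0],[0,0,0,0,0,0]]' -1
python3 - <<'E'
import numpy as np
th=np.radians(np.linspace(0,90,31));a=np.radians(-30)*th/th[-1]
r=np.hypot(.12,.043);f=np.arctan2(.043,.12)+th
P=np.c_[.695-r*np.cos(f)+.008*np.sin(a),.102+r*np.sin(f)-.008*np.cos(a)]
for d in np.diff(P,axis=0)/.2: print(d.round(3).tolist())
print(P[0],P[10],P[20],P[-1])
E
```

```text
time_s: 13.1
eef_pos: [0.575, -0.2432, 0.137]
eef_rot: [0.0, 0.707, 0.707, 0.0]
wrist_force: [0.8, -0.0, 0.5]
opening: 0.3
grasp_force: 0.0
time_s: 14.35
eef_pos: [0.5742, -0.2434, 0.1375]
eef_rot: [-0.0, 0.707, 0.707, -0.001]
wrist_force: [-5.6, 0.2, 4.0]
opening: 0.086
grasp_force: 58.7
[0.011, 0.031]
[0.013, 0.03]
[0.015, 0.03]
[0.016, 0.029]
[0.018, 0.028]
[0.019, 0.027]
[0.02, 0.026]
[0.022, 0.025]
[0.023, 0.024]
[0.024, 0.022]
[0.025, 0.021]
[0.026, 0.02]
[0.027, 0.018]
[0.028, 0.017]
[0.029, 0.015]
[0.03, 0.014]
[0.031, 0.012]
[0.031, 0.01]
[0.032, 0.009]
[0.032, 0.007]
[0.032, 0.005]
[0.033, 0.004]
[0.033, 0.002]
[0.033, 0.0]
[0.033, -0.002]
[0.033, -0.003]
[0.032, -0.005]
[0.032, -0.007]
[0.032, -0.008]
[0.031, -0.01]
[0.575 0.137] [0.61118777 0.19136063] [0.66950293 0.21990551] [0.734     0.2150718]
```

```bash
python3 -m pendant '[[0.011,0,0.031,0,0.011,0],[0.013,0,0.03,0,0.011,0],[0.015,0,0.03,0,0.011,0],[0.016,0,0.029,0,0.011,0],[0.018,0,0.028,0,0.011,0],[0.019,0,0.027,0,0.011,0],[0.02,0,0.026,0,0.011,0],[0.022,0,0.025,0,0.011,0],[0.023,0,0.024,0,0.011,0],[0.024,0,0.022,0,0.011,0]]'
```

```text
time_s: 15.6
eef_pos: [0.6083, -0.2432, 0.191]
eef_rot: [-0.064, 0.705, 0.704, -0.064]
wrist_force: [-12.2, -2.1, 0.1]
opening: 0.093
grasp_force: 58.4
```

```bash
python3 -m pendant '[[0.025,0,0.021,0,0.011,0],[0.026,0,0.02,0,0.011,0],[0.027,0,0.018,0,0.011,0],[0.028,0,0.017,0,0.011,0],[0.029,0,0.015,0,0.011,0],[0.03,0,0.014,0,0.011,0],[0.031,0,0.012,0,0.011,0],[0.031,0,0.01,0,0.011,0],[0.032,0,0.009,0,0.011,0],[0.032,0,0.007,0,0.011,0]]'
```

```text
time_s: 16.85
eef_pos: [0.6684, -0.2433, 0.2228]
eef_rot: [-0.122, 0.697, 0.696, -0.123]
wrist_force: [-8.9, -1.4, 9.3]
opening: 0.09
grasp_force: 58.6
```

```bash
python3 -m pendant '[[0.032,0,0.005,0,0.011,0],[0.033,0,0.004,0,0.011,0],[0.033,0,0.002,0,0.011,0],[0.033,0,0,0,0.011,0],[0.033,0,-0.002,0,0.011,0],[0.033,0,-0.003,0,0.011,0],[0.032,0,-0.005,0,0.011,0],[0.032,0,-0.007,0,0.011,0],[0.032,0,-0.008,0,0.011,0],[0.031,0,-0.01,0,0.011,0]]'
python3 - <<'E'
from h import *
cv2.imwrite("pics/s4.png",camera("scene")["color"]);print(np.round(ctrl.get_obs()["q"],2))
E
```

```text
time_s: 18.1
eef_pos: [0.7347, -0.2431, 0.2198]
eef_rot: [-0.179, 0.684, 0.683, -0.181]
wrist_force: [-1.8, -1.6, 12.5]
opening: 0.085
grasp_force: 59.2
[-0.39  1.11  0.33 -0.23  2.17 -0.48]
```

View pics/s4.png

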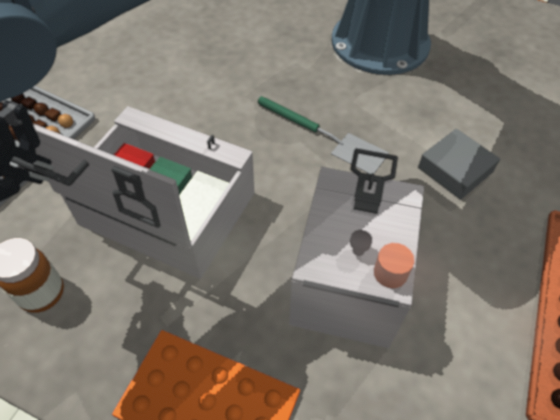

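The scene view shows the lid upright (edge from (75,140) to (190,160)), with the hasp hanging flat against it and the inside of the bin visible. I open the fingers, turn the tool back towards vertical about the bar and withdraw.

```bash
python3 -m pendant '[[0,0,0,0,0,0],[0,0,0,0,0,0],[0,0,0,0,0,0],[0,0,0,0,0,0],[0.003,0,-0.001,0,-0.055,0],[0.003,0,-0.001,0,-0.055,0],[0.003,0,-0.001,0,-0.055,0],[0.01,0,0.037,0,0,0],[0.02,0,0.073,0,0,0],[0.02,0,0.073,0,0,0]]' -0.4
```

```text
time_s: 19.4
eef_pos: [0.7468, -0.2431, 0.2523]
eef_rot: [-0.091, 0.701, 0.701, -0.092]
wrist_force: [0.4, -0.7, 0.1]
opening: 0.303
grasp_force: 0.0
```

```bash
python3 -m pendant '[[0,0,0.1,0,-0.02,0],[0,0,0.1,0,-0.02,0],[0,0,0.1,0,-0.02,0],[0,0,0.1,0,-0.02,0],[-0.05,-0.1,0.1,0,-0.02,0],[-0.1,-0.1,0,0,-0.02,0],[-0.1,-0.1,0,0,0,0],[-0.1,-0.1,0,0,0,0],[-0.1,0,0,0,0,0],[0,0,0,0,0,0]]'
python3 - <<'E'
from h import *
cv2.imwrite("pics/s5.png",camera("scene")["color"]);print(np.round(ctrl.get_obs()["q"],2))
E
```

```text
time_s: 20.65
eef_pos: [0.6547, -0.3236, 0.3526]
eef_rot: [-0.024, 0.707, 0.706, -0.025]
wrist_force: [0.1, -0.3, -0.5]
opening: 0.301
grasp_force: 0.0
[-0.6   0.53  0.94 -0.04  1.73 -0.61]
```

View pics/s5.png

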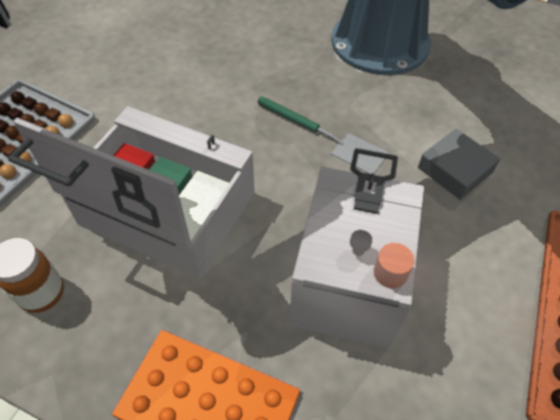

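The lid stands on its own, the arm is clear, and the small bin's hasp and the cup are untouched. I check the lid angle from the handle's near end (about (78,175)) and the lid's top-left corner (about (182,158)).

```bash
python3 - <<'E'
from h import *
c=camera("scene")
for d in (75,80,85,90,95):
    t=np.radians(d)
    f=lambda x,z,y:proj(c,(.695-x*np.cos(t)+z*np.sin(t),y,.102+x*np.sin(t)+z*np.cos(t))).round(0)
    print(d,f(.15,.008,-.063),f(.15,.008,-.303),f(.12,.043,-.198),f(.12,.043,-.288))
E
```

```text
75 [189. 163.] [ 33. 103.] [ 82. 160.] [ 27. 138.]
80 [183. 169.] [ 26. 108.] [ 77. 167.] [ 21. 144.]
85 [177. 176.] [ 19. 114.] [ 72. 174.] [ 16. 151.]
90 [171. 184.] [ 12. 120.] [ 68. 182.] [ 11. 158.]
95 [166. 193.] [  5. 128.] [ 64. 190.] [  7. 166.]
```

```bash
python3 -c "
from bench import ctrl
print(ctrl.hand_in())"
```

```text
the job is handed in; nothing more can be done
None
```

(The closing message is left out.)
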